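# Set the length stop on the grinding rest and draw it out

## Task

Pick up the length stop (the metal block with a sprung pull rod and an upright black knob) and set it down flat between the lugs of the raised rest, knob pointing out over the rest's low lip, and let go of it with the rod still in. Then take it by the knob, draw the rod straight out all the way to its stop and leave it out, with the block still seated on the rest. Leave the other things on the table where they are.

Things in the scene. Friction and masses are not known exactly. Their poses are not given: they have to be found in the camera images.
- length_stop: length stop, loose, about 0.75 kg: aluminium block 100 (x) x 44 (y) x 44 (z) mm; a 12 mm steel rod leaves its +x end, its axis 30 mm above the underside, and carries an upright black round knob. Origin: centre of the block's underside; x along the rod towards the knob, z up. With the rod in, the centre of mass is 15 mm from the origin towards the knob
- knob (a point): centre of the knob, an upright black cylinder 24 mm in diameter and 44 mm tall (14 to 58 mm above the block's underside). With the rod fully in this point is at x = 94, z = 36 mm from the length stop's origin, and the free gap between block and knob is 32 mm; axes as the length stop's
- pull_rod (a joint): how far the rod is drawn out, m: 0 = fully in, 0.050 = out against its stop. A spring pulls it in and a friction brake holds it wherever it is let go; drawing it out takes about 5 N at first and 7.5 N near the stop
- rest: raised rest, fixed: steel platform 136 (x) x 68 (y) mm, top 60 mm above the table. A tall plate (50 mm above the platform) closes its -x end, a low lip (20 mm) its +x end, 112 mm clear between them. Four corner lugs, 12 mm high, at x = 38 to 56 mm either way, leave 56 mm clear width; the sides between them are open. Origin: centre of the foot, on the table; x towards the low lip, z up
- setup_block: plain aluminium block, 100 x 44 x 44 mm, no rod or knob; bystander, lies parallel or nearly so to the length stop, in one of two rows. Origin: centre of the underside, x along its length
- screwdriver: screwdriver lying on the table, 190 mm long, orange handle; bystander
- cup: green translucent cup, 66 mm across, 62 mm tall; bystander. Origin: centre of the underside
- wheel: spare grinding wheel lying flat, 150 mm across, 25 mm thick, 32 mm bore; bystander. Origin: centre of the underside
- oil_can: upright grey can, 60 mm across, 120 mm tall; bystander. Origin: centre of the underside
Not all that is in view belongs to the job. What is shaped like the length_stop but orange is not meant.

How it is judged:
On the way:
1. the length stop sits flat on the rest between the lugs, knob over the low lip, rod drawn out less than 25 mm, and the fingers have let go of it (x of length_stop in the frame of rest between -0.01 and 0.01 m and y of length_stop in the frame of rest between -0.01 and 0.01 m and z of length_stop in the frame of rest between 0.055 and 0.066 m and x of knob in the frame of rest above 0.05 m and angle between the x axis of length_stop and the x axis of rest, either way round below 0.2 rad and angle between length_stop's own z axis and vertical below 0.1 rad and value of joint pull_rod below 0.025 m and contact force between the fingers and length_stop below 0.2 N), for 0.2 s.
At the end, for the whole second after the job is handed in: the rod stands drawn out at least 44 of its 50 mm, and the length stop lies at rest, released, flat on the rest (within 10 mm of its middle both ways, within 0.2 rad of its direction, tilted less than 0.1 rad), knob over the low lip (x of length_stop in the frame of rest between -0.01 and 0.01 m and y of length_stop in the frame of rest between -0.01 and 0.01 m and z of length_stop in the frame of rest between 0.055 and 0.066 m and x of knob in the frame of rest above 0.05 m and angle between the x axis of length_stop and the x axis of rest, either way round below 0.2 rad and angle between length_stop's own z axis and vertical below 0.1 rad and value of joint pull_rod above 0.044 m and linear speed of length_stop below 0.02 m/s and contact force between the fingers and length_stop below 0.2 N); the robot touches nothing.
It fails at once if another loose thing on the table (plain block, screwdriver, cup, grinding wheel, can) is moved by more than 40 mm (distance of any of setup_block, screwdriver, cup, wheel, oil_can from where it was at the start of the episode above 0.04 m).
It also fails if it takes over 45 s, if anything falls off the work surface, if the arm or the gripper's body presses on something with over 40 N, if the wrist force passes 120 N, or if a joint passes its speed limit or range.

## Robot

A 7-joint arm with a two-finger parallel gripper is mounted at the origin on the work surface. World frame = base frame: x ahead of the robot, y to its left, z up, the work surface at z = 0. Lengths are in m, angles in rad, forces in N, time in s.
With the tool pointing down it reaches from about 0.4 to 0.875 m from the base axis. Payload 6.5 kg.
Tool frame: the origin (TCP) lies at the very end of the fingers, on their centre line; the grasp point (between the pads) lies 19 mm behind it; z points along the fingers, y is the line along which they close (so a half turn about z gives the same grasp; the last joint's range is limited). The gripper opens to 85 mm and grips with 20 to 120 N. Pads are 22 mm wide; open, the fingers measure 114 mm over their backs; the gripper's body (76 mm by 85 mm) begins 54 mm behind the grasp point. The pads swing forward as they close: fully open they stand 13 mm farther back than shut.
Start: joints at [-1.341, 0.536, -0.004, 1.538, 0.003, 1.067, -0.071], TCP at [0.189, 0.622, 0.231] pointing down, gripper open.
Joint ranges: [-2.7, 2.7], [-0.37, 2.16], [-1.27, 1.26], [0.24, 2.4], [-1.31, 4.45], [0.19, 1.91], [-2.76, 2.76]. Speed limits (rad/s): [2.39, 2.39, 3.14, 3.14, 3.14, 3.14, 3.14].

## Interface

Orientations are given as a rotation vector (axis times angle).
In Python, from rig import observe, read_camera, close_job, outline_of gives the robot as it stands.
- The arm moves only by the tool arm_command, never from a script. Its argument "increments" is a list of rows, each a list of 7 numbers: the opening, from -1 (shut) to 1 (fully open), then the shift along the tool's x, y, z in m, then the turn, a rotation vector about the tool's x, y, z in degrees. In form: [[fingers, dx, dy, dz, wx, wy, wz], ...]. A call has 1 to 5 rows; each row shifts and turns the commanded pose from where the row before left it, along the tool's axes as they then stand; what a row does not reach is not made up. A row lasts 1/12 s, in which the tool goes at most 41.7 mm and 7.16 degrees, less where a joint would pass 70% of its speed; a pose out of reach is approached as far as the arm can. A call is refused whole if a number of a shift passes 0.0417 or a number of a turn 7.16, either way. A call with a gripper value outside its range is refused whole. The fingers move at their own pace and stop on an object; "grip_force" is the grip in N (left out, the last holds). Time passes only in rows, so rows that do not move let the fingers close. It gives the time, the measured TCP pose, the force, the opening and the grip force at its end, in the units of the state.
- observe(): the state, without advancing time (a new reading comes with each control period).
- read_camera(name): name is "scene" or "top" or "wrist"; returns a dict with "color" (420x560x3 uint8, red, green, blue), "vfov" (degrees; the focal length in pixels is half the picture's height over the tangent of half this angle, whatever the lens; pixels are square), "cx", "cy" (the principal point, pixels), "k1" (the pictures are not rectified: a ray, as slopes to the right and down, at radius r is drawn at 1 + k1 r^2 times it, then the intrinsics apply), "origin" and "rotation" of the camera in the world; the wrist camera has in their place "T_tool_cam" (4x4, takes a point from camera to tool coordinates, whose origin is the TCP and whose axes are the flange's). Camera axes: x right, y up, looking along -z (the intrinsics and any distortion apply to the point x, -y, -z); pixel columns grow to the right and rows downward; lengths in m; the calibration is good to about 2 mm. A picture is of the moment at which its call begins: read the wrist's pose just before it. There is no depth.
- close_job(): hands the job in; it is judged then, once.
Trained networks look in a picture, given as the dict that the camera call returned (one of the last four; its "shot" number tells which), for a name from the list of things; names that differ only in an ending like _2 or _b are one class to them, and where a whole thing is asked for, a point or a joint stands for the part that bears it (a point fixed in the world has none). Each returns a list of dicts, best first, with "confidence" (0 to 1); they miss things now and then, are a little off and sometimes report something else, mostly with a low value. They report only what shows in the picture. A call takes as long as a camera call. They do not tell look-alikes from the thing itself.
- outline_of(picture, name): "region" (420x560 bool, what is visible of it) and "rect" ([centre column, centre row, width, height] in pixels, round what is visible of it).
The state is a dict: "t": time; "joint_positions": joint angles; "qd": joint speeds; "joint_efforts": joint torques, N m; "tcp_pos": TCP position; "tcp_rot": TCP orientation; "contact_force": force on the tool from outside, world axes, zero at the start; "wrist_torque": the same for the moment, N m; "opening": finger opening in m; "finger_force": force on a finger pad.
Only numpy, scipy, OpenCV 4.12 (cv2) and the standard library are available. Lean on these libraries where they do the work, as an engineer would, in place of code of your own. Each camera call takes 0.05 s, during which the arm holds its last target. There are 200 camera calls.

## Working session

There is one attempt and no reset: what is moved stays moved. The work goes in short steps, Python scripts to look and compute and a tool call to move; the robot and the scene stay as the last step left them, time stands still between calls to the robot, and variables do not carry over. Pictures are saved under pics/ and viewed, at most 10 in all, crops included, and the job is handed in when it is done.

Besides the shell and the picture viewer there is one more tool, called after "Request:" by a JSON object that holds its "fn" and its "kwargs", one argument or row to a line. arm_command: Moves the arm, as the interface text tells. Its arguments: {"type":"object","properties":{"increments":{"type":"array","items":{"type":"array","items":{"type":"number"}}},"grip_force":{"type":"number"}},"required":["increments"]}

```bash
mkdir -p pics; ls
python3 - <<'E'
from rig import *
import cv2,numpy as np,pickle
s=observe();print({k:np.round(v,3) for k,v in s.items()})
D={}
for n in("scene","top"):
    p=read_camera(n);D[n]=p;print(n,{k:np.round(v,3).tolist() for k,v in p.items() if k not in("color",)})
    for t in("length_stop","knob","rest","setup_block","screwdriver","cup","wheel","oil_can"):
        o=outline_of(p,t)
        for q in o[:3]:
            print(n,t,np.round(q["confidence"],2),np.round(q["rect"],0), cv2.minAreaRect(np.argwhere(q["region"])[:,::-1].astype(np.int32)) if q["region"].any() else None)
        D[n,t]=o
pickle.dump(D,open("d.pkl","wb"))
cv2.imwrite("pics/a.png",np.vstack([cv2.resize(D["top"]["color"],(800,600))])[:,:,::-1])
cv2.imwrite("pics/b.png",cv2.resize(D["scene"]["color"],(800,600))[:,:,::-1])
E
```

```text
pics
{'t': np.float64(0.0), 'joint_positions': array([-1.341,  0.537, -0.004,  1.539,  0.003,  1.067, -0.071]), 'qd': array([-0.001, -0.001,  0.001, -0.001, -0.001, -0.   ,  0.001]), 'joint_efforts': array([-1.0000e-03, -5.8341e+01,  1.0480e+00, -2.5911e+01,  1.2000e-02,
        1.0000e-02,  0.0000e+00]), 'tcp_pos': array([0.189, 0.621, 0.23 ]), 'tcp_rot': array([-4.630e-01, -3.107e+00,  3.000e-03]), 'contact_force': array([ 0.164, -0.096,  0.093]), 'wrist_torque': array([-0.01 , -0.003, -0.018]), 'finger_force': np.float64(0.0), 'opening': np.float64(0.086)}
scene {'vfov': 53.331, 'cx': 280.599, 'cy': 211.184, 'k1': -0.026, 'origin': [1.193, 0.121, 0.757], 'rotation': [0.536, 0.707, 1.708], 'shot': 1}
scene length_stop 0.94 [144. 201.  28.  49.] ((143.0734100341797, 201.07801818847656), (49.23227310180664, 17.911352157592773), 73.3007583618164)
scene length_stop 0.91 [437. 169.  37.  47.] ((437.5, 168.5), (21.21320343017578, 55.154327392578125), 45.0)
scene length_stop 0.83 [232. 193.  61.  40.] ((229.32876586914062, 192.62330627441406), (62.382938385009766, 23.174150466918945), 20.
[... 2028 characters left out ...]
 9.805807113647461), 78.69007110595703)
top rest 0.7 [182. 207.  57.  42.] ((182.0882568359375, 206.64706420898438), (53.84291076660156, 33.22737503051758), 14.03624439239502)
top setup_block 0.86 [326. 186.  33.  21.] ((325.173095703125, 187.13462829589844), (32.55527877807617, 17.062103271484375), 11.309932708740234)
top setup_block 0.59 [250. 233.  15.  28.] ((251.0, 230.5), (31.0, 10.0), 90.0)
top screwdriver 0.88 [250. 232.  13.  27.] ((251.0, 231.5), (29.0, 8.0), 90.0)
top cup 0.85 [199. 264.  18.  22.] ((196.5, 263.5), (21.0, 21.0), 90.0)
top wheel 0.59 [233. 138.  52.  44.] ((231.0, 140.0), (46.0, 48.0), 90.0)
top oil_can 0.9 [389. 265.  29.  19.] ((389.0, 264.0), (20.0, 28.0), 90.0)
```

View pics/a.png

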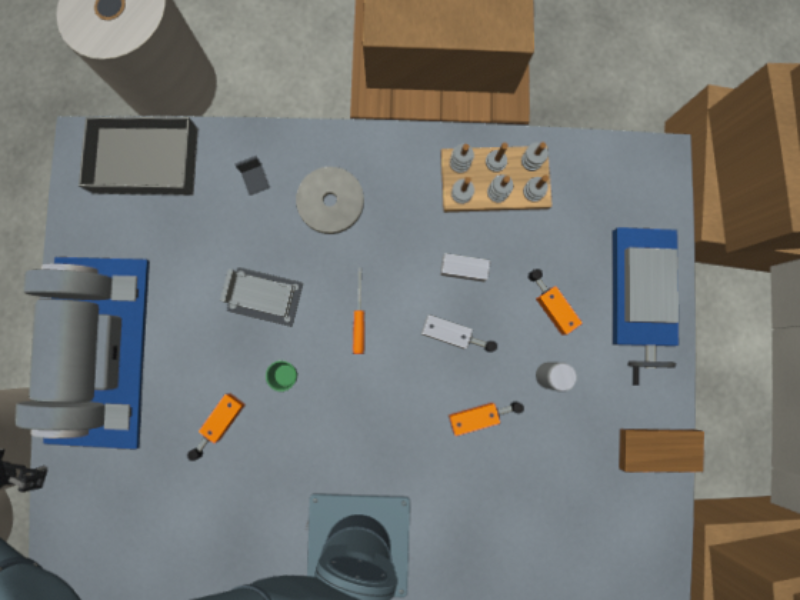

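View pics/b.png

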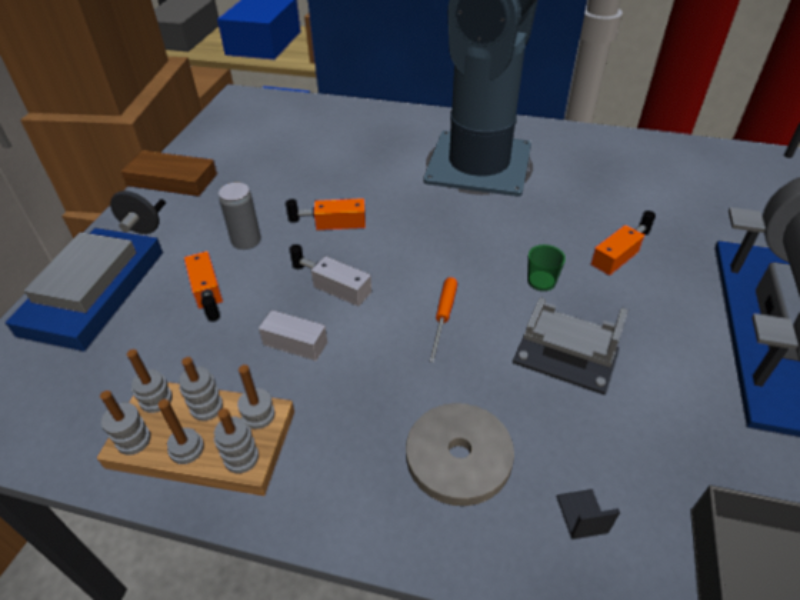

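The top view shows four candidates (800x600 pixels). Orange look-alikes are at (558,308), (475,419) and (221,418). The bare-metal one is at (447,332), with its knob at (490,346). The plain block at (465,266) has no knob. The silver one with the knob fits the description. The rest is at (262,295), with its tall plate on the left (229,287) and its low lip on the right (298,305).

```bash
cat > h.py <<'E'
import numpy as np,cv2
from scipy.spatial.transform import Rotation as R
from scipy.optimize import minimize
def cam(p,s=None):
    f=210/np.tan(np.radians(p["vfov"])/2)
    if "origin" in p:
        o=np.array(p["origin"]);q=np.array(p["rotation"])
        M=R.from_rotvec(q).as_matrix() if q.shape==(3,) else q
    else:
        T=np.eye(4);T[:3,:3]=R.from_rotvec(s["tcp_rot"]).as_matrix();T[:3,3]=s["tcp_pos"]
        T=T@np.array(p["T_tool_cam"]);o=T[:3,3];M=T[:3,:3]
    return dict(f=f,o=o,M=M,cx=p["cx"],cy=p["cy"],k=p["k1"])
def proj(c,P):
    q=(np.atleast_2d(P)-c["o"])@c["M"];a=np.c_[q[:,0],-q[:,1]]/-q[:,2:]
    a=a*(1+c["k"]*(a**2).sum(1,keepdims=True))
    return a*c["f"]+[c["cx"],c["cy"]]
def ray(c,uv):
    d=(np.atleast_2d(uv)-[c["cx"],c["cy"]])/c["f"];a=d.copy()
    for _ in range(20):a=d/(1+c["k"]*(a**2).sum(1,keepdims=True))
    v=np.c_[a[:,0],-a[:,1],-np.ones(len(a))]@c["M"].T
    return v/np.linalg.norm(v,axis=1,keepdims=True)
def onz(c,uv,z):
    v=ray(c,uv);return c["o"]+v*((z-c["o"][2])/v[:,2])[:,None]
def tri(cs,uvs):
    A=np.zeros((3,3));b=np.zeros(3)
    for c,u in zip(cs,uvs):
        v=ray(c,u)[0];Q=np.eye(3)-np.outer(v,v);A+=Q;b+=Q@c["o"]
    return np.linalg.solve(A,b)
def box(x0,x1,y0,y1,z0,z1):return np.array([[x,y,z] for x in(x0,x1) for y in(y0,y1) for z in(z0,z1)])
def cyl(x,r,z0,z1):
    t=np.linspace(0,2*np.pi,24);return np.array([[x+r*np.cos(a),r*np.sin(a),z] for a in t for z in(z0,z1)])
def stop(d=0):return [box(-.05,.05,-.022,.022,0,.044),box(.05,.09+d,-.006,.006,.024,.036),cyl(.094+d,.012,.014,.058)]
REST=[box(-.068,.068,-.034,.034,0,.06)]
def mask(c,parts,pose,S=4):
    x,y,z,a=pose;M=R.from_euler("z",a).as_matrix();m=np.zeros((420*S,560*S),np.uint8)
    for P in parts:
        h=cv2.convexHull(((proj(c,P@M.T+[x,y,z])+.5)*S-.5).astype(np.float32)).round().astype(np.int32)
        cv2.fillConvexPoly(m,h,1)
    return cv2.resize(m.astype(np.float32),(560,420),interpolation=cv2.INTER_AREA)
def fit(views,parts,p0):
    def cost(p):
        e=0
        for c,reg in views:
            m=mask(c,parts,p);e+=1-np.minimum(m,reg).sum()/np.maximum(m,reg).sum()
        return e/len(views)
    p0=np.array(p0,float);sx=np.vstack([p0]+[p0+np.eye(4)[i]*d for i,d in enumerate((.01,.01,.006,.12))])
    r=minimize(cost,p0,method="Nelder-Mead",options=dict(initial_simplex=sx,xatol=1e-4,fatol=1e-5));return r.x,r.fun
E
python3 - <<'E'
from h import *;import pickle
D=pickle.load(open("d.pkl","rb"));ct,cs=cam(D["top"]),cam(D["scene"])
T=np.array
kk=.7
print("stop",tri([ct,cs],[(447*kk,332*kk),(341*kk,279*kk)]),"knob",tri([ct,cs],[(490*kk,345*kk),(296*kk,255*kk)]))
vs=[(ct,D["top","length_stop"][2]["region"].astype(float)),(cs,D["scene","length_stop"][2]["region"].astype(float))]
# add knob regions
p0=onz(ct,(313,232),.03)[0]
for a in (-1.85,):print("fit",fit(vs,stop(),[p0[0],p0[1],0,a]))
for uv in [(226,268),(302,286),(294,324),(222,305),(262,294)]:print("rest",onz(ct,T(uv)*kk,.06))
print("rest tri",tri([ct,cs],[T((263,294))*kk,T((572,335))*kk]))
for n in("setup_block","screwdriver","cup","wheel","oil_can"):
    print(n,onz(ct,D["top",n][0]["rect"][:2],.03)[0])
a=D["top"]["color"][200:265,275:365];b=D["scene"]["color"][155:225,190:280]
c=D["top"]["color"][175:240,145:225];d=D["scene"]["color"][200:280,350:450]
g=lambda i:cv2.resize(i,(400,300),interpolation=cv2.INTER_CUBIC)
cv2.imwrite("pics/c.png",np.vstack([np.hstack([g(a),g(b)]),np.hstack([g(c),g(d)])])[:,:,::-1])
E
```

```text
stop [ 0.46880946 -0.1789409   0.02596791] knob [ 0.44325233 -0.27109359  0.04254924]
fit (array([ 4.70483958e-01, -1.79941671e-01,  6.52090620e-04, -1.88484753e+00]), np.float64(0.11854165239049091))
rest [[0.58942877 0.29790025 0.06      ]]
rest [[0.55560267 0.13318464 0.06      ]]
rest [[0.47457117 0.14671286 0.06      ]]
rest [[0.51003509 0.30220424 0.06      ]]
rest [[0.53603254 0.21761216 0.06      ]]
rest tri [0.53642172 0.21997622 0.05517367]
setup_block [ 0.61470804 -0.21495021  0.03      ]
screwdriver [0.46331661 0.01388669 0.03      ]
cup [0.3616098  0.16818608 0.03      ]
wheel [0.75635183 0.0789877  0.03      ]
oil_can [ 0.37524107 -0.41853921  0.03      ]
```

View pics/c.png

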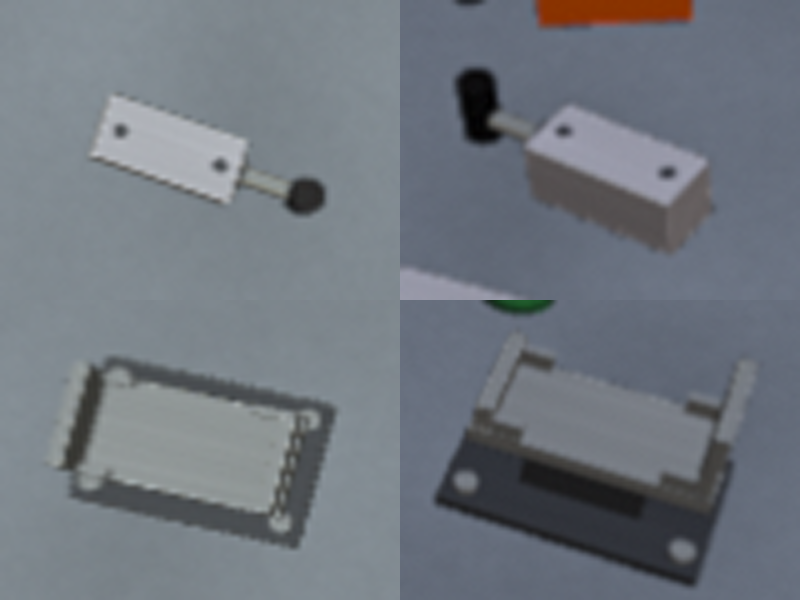

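The crop confirms it: bare-metal body with two dark holes, and a rod with a black knob. The rest's tall plate is towards +y and its low lip towards -y. Next is a wrist look over the rest.

```bash
cat > plan.py <<'E'
import sys
from h import *
from rig import observe
def plan(tgt,yang,n=None,grip=1):
    """tool down, tool y at world angle yang(deg); print rounded rows"""
    s=observe();p=np.array(s["tcp_pos"]);M=R.from_rotvec(s["tcp_rot"])
    a=np.radians(yang);y=np.array([np.cos(a),np.sin(a),0]);z=np.array([0,0,-1.]);x=np.cross(y,z)
    G=R.from_matrix(np.c_[x,y,z]);tgt=np.array(tgt,float)
    w=(M.inv()*G).as_rotvec(degrees=True);d=np.linalg.norm(tgt-p)
    n=n or int(np.ceil(max(d/.040,np.abs(w).max()/7.0,1)))
    rows=[]
    for i in range(n):
        k=n-i;dx=np.clip(np.round(M.inv().apply((tgt-p)/k),4),-.0417,.0417);dw=np.clip(np.round((M.inv()*G).as_rotvec(degrees=True)/k,2),-7.16,7.16)
        rows.append([grip]+[float(v) for v in dx]+[float(v) for v in dw]);p=p+M.apply(dx);M=M*R.from_rotvec(dw,degrees=True)
    print("t",round(s["t"],2),"tcp",np.round(s["tcp_pos"],4),"n",n,"end",np.round(p,4))
    for i in range(0,n,5):print([r for r in rows[i:i+5]])
if __name__=="__main__":
    v=[float(x) for x in sys.argv[1:]];plan(v[:3],v[3],int(v[4]) if len(v)>4 and v[4] else None,v[5] if len(v)>5 else 1)
E
python3 - <<'E'
from rig import *;import numpy as np
print(np.round(read_camera("wrist")["T_tool_cam"],3))
E
python3 plan.py 0.535 0.22 0.28 -15
```

```text
[[ 0.001  0.957  0.289  0.073]
 [ 1.    -0.001 -0.    -0.001]
 [-0.     0.289 -0.957 -0.144]
 [ 0.     0.     0.     1.   ]]
t 0.95 tcp [0.1895 0.6218 0.2313] n 14 end [0.535 0.22  0.28 ]
[[1, -0.032, -0.0203, -0.0035, 0.0, -0.0, 6.29], [1, -0.034, -0.0166, -0.0035, 0.0, -0.0, 6.29], [1, -0.0356, -0.0128, -0.0035, 0.0, -0.0, 6.29], [1, -0.0368, -0.0088, -0.0035, 0.0, -0.0, 6.29], [1, -0.0376, -0.0047, -0.0035, 0.0, -0.0, 6.29]]
[[1, -0.0378, -0.0006, -0.0035, 0.0, -0.0, 6.29], [1, -0.0377, 0.0035, -0.0035, 0.0, -0.0, 6.29], [1, -0.0371, 0.0077, -0.0035, 0.0, -0.0, 6.29], [1, -0.036, 0.0117, -0.0034, 0.0, -0.0, 6.29], [1, -0.0345, 0.0155, -0.0035, 0.0, -0.0, 6.29]]
[[1, -0.0326, 0.0192, -0.0034, 0.0, -0.0, 6.29], [1, -0.0303, 0.0227, -0.0035, 0.0, -0.0, 6.29], [1, -0.0276, 0.0259, -0.0034, 0.0, -0.0, 6.29], [1, -0.0247, 0.0287, -0.0035, 0.0, -0.0, 6.28]]
```

Request:
{"fn": "arm_command", "kwargs": {
  "increments": [
    [1,-0.032,-0.0203,-0.0035,0,0,6.29],
    [1,-0.034,-0.0166,-0.0035,0,0,6.29],
    [1,-0.0356,-0.0128,-0.0035,0,0,6.29],
    [1,-0.0368,-0.0088,-0.0035,0,0,6.29],
    [1,-0.0376,-0.0047,-0.0035,0,0,6.29]
  ]
}}

```text
t: 1.37
tcp_pos: [0.3139, 0.4769, 0.2491]
tcp_rot: [-1.295, -2.862, -0.001]
contact_force: [0.7, 0.7, 0.1]
opening: 0.0853
finger_force: 0.0
```

Request:
{"fn": "arm_command", "kwargs": {
  "increments": [
    [1,-0.0378,-0.0006,-0.0035,0,0,6.29],
    [1,-0.0377,0.0035,-0.0035,0,0,6.29],
    [1,-0.0371,0.0077,-0.0035,0,0,6.29],
    [1,-0.036,0.0117,-0.0035,0,0,6.29],
    [1,-0.0345,0.0155,-0.0035,0,0,6.29]
  ]
}}

```text
t: 1.78
tcp_pos: [0.4373, 0.3333, 0.2668]
tcp_rot: [-2.022, -2.404, -0.001]
contact_force: [0.4, 1.3, -0.9]
opening: 0.0855
finger_force: 0.0
```

Request:
{"fn": "arm_command", "kwargs": {
  "increments": [
    [1,-0.0326,0.0192,-0.0035,0,0,6.29],
    [1,-0.0303,0.0227,-0.0035,0,0,6.29],
    [1,-0.0276,0.0259,-0.0035,0,0,6.29],
    [1,-0.0247,0.0287,-0.0035,0,0,6.29],
    [1,0,0,0,0,0,0]
  ]
}}

```text
t: 2.2
tcp_pos: [0.5402, 0.2117, 0.2818]
tcp_rot: [2.503, 1.889, 0.003]
contact_force: [-0.6, -0.9, 0.9]
opening: 0.0857
finger_force: 0.0
```

```bash
python3 - <<'E'
from rig import *;from h import *;import pickle
s=observe();p=read_camera("wrist");pickle.dump((s,p),open("rest1.pkl","wb"))
o=outline_of(p,"rest");pickle.dump(o,open("rest1o.pkl","wb"))
for q in o[:2]:print(q["confidence"],np.round(q["rect"]))
cv2.imwrite("pics/d.png",cv2.resize(p["color"],(800,600),interpolation=cv2.INTER_CUBIC)[:,:,::-1])
E
python3 plan.py 0.485 -0.19 0.26 -18
```

```text
0.65 [278. 166.  89. 132.]
t 2.3 tcp [0.536  0.2184 0.2805] n 11 end [ 0.485  -0.1899  0.26  ]
[[1, -0.037, 0.0052, 0.0019, 0.0, 0.0, 0.26], [1, -0.037, 0.0054, 0.0019, 0.0, 0.0, 0.26], [1, -0.037, 0.0056, 0.0019, 0.01, 0.0, 0.26], [1, -0.037, 0.0058, 0.0019, 0.0, 0.0, 0.26], [1, -0.0369, 0.0059, 0.0019, 0.01, 0.0, 0.25]]
[[1, -0.0369, 0.0061, 0.0018, 0.0, 0.0, 0.26], [1, -0.0369, 0.0062, 0.0019, 0.01, 0.0, 0.25], [1, -0.0369, 0.0064, 0.0018, 0.0, 0.0, 0.26], [1, -0.0368, 0.0066, 0.0019, 0.01, 0.0, 0.25], [1, -0.0368, 0.0067, 0.0018, 0.0, 0.0, 0.26]]
[[1, -0.0368, 0.0069, 0.0019, 0.01, 0.0, 0.25]]
```

View pics/d.png

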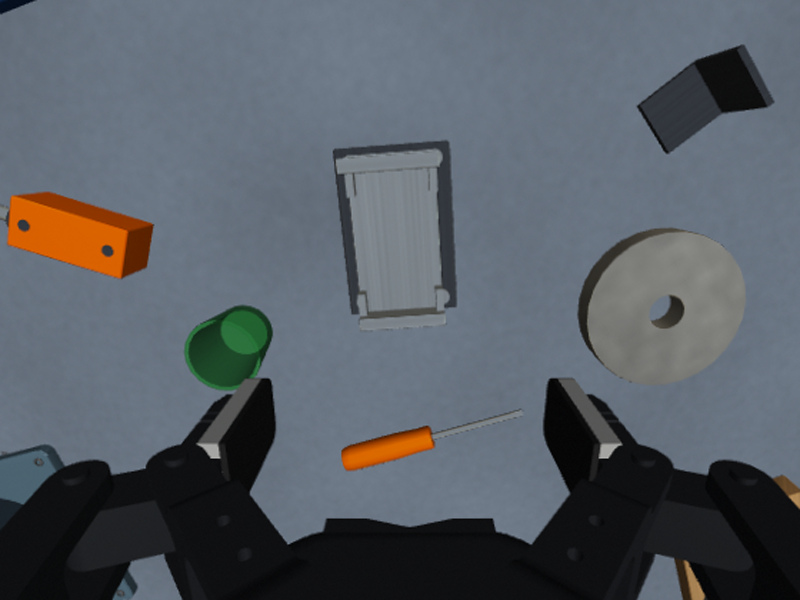

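```bash
cat > restfit.py <<'E'
from h import *;import pickle
from scipy.optimize import least_squares
s,p=pickle.load(open("rest1.pkl","rb"));c=cam(p,s)
M=[(-.068,-.034,.11),(-.068,.034,.11),(.068,.034,.08),(.068,-.034,.08)]
# tool right = +y tool ~ +x world ; rest x ~ -toolx, so rest +y -> world +x -> right
I=np.array([(335,158),(440,149.5),(446.5,325),(361,329.5)])
uv=(I+.5)*.7-.5
def W(q,P):
    return np.array(P)@R.from_euler("z",q[3]).as_matrix().T+q[:3]
r=least_squares(lambda q:(proj(c,W(q,M))-uv).ravel(),[.536,.218,0,-1.8]);q=r.x
print("free z",np.round(q,4),np.round(r.fun,2))
r=least_squares(lambda q:(proj(c,W([q[0],q[1],0,q[2]],M))-uv).ravel(),[.536,.218,-1.8]);q=[r.x[0],r.x[1],0,r.x[2]]
print("z0",np.round(q,4),np.round(r.fun,2))
im=p["color"][95:240,215:335][:,:,::-1];im=cv2.resize(im,None,fx=4,fy=4,interpolation=cv2.INTER_CUBIC)
B=lambda x0,x1,y0,y1,z:[(x0,y0,z),(x1,y0,z),(x1,y1,z),(x0,y1,z)]
polys=[(B(-.068,-.056,-.034,.034,.11),(0,0,255)),(B(.056,.068,-.034,.034,.08),(0,255,0)),(B(-.056,.056,-.034,.034,.06),(255,0,0))]
for sx in(-1,1):
    for sy in(-1,1):polys.append((B(*sorted((sx*.038,sx*.056)),*sorted((sy*.028,sy*.034)),.072),(0,255,255)))
for P,k in polys:
    u=((proj(c,W(q,P))-[215,95]+.5)*4-.5).round().astype(np.int32);cv2.polylines(im,[u],True,k,1,cv2.LINE_AA)
cv2.imwrite("pics/e.png",im);print(im.shape)
E
python3 restfit.py
```

```text
free z [ 0.5351  0.2221 -0.0078 -1.7737] [ 1.24 -0.66 -1.13 -0.3  -0.75  0.06  0.62  1.1 ]
z0 [ 0.5356  0.2229  0.     -1.7739] [ 0.23 -1.75 -0.31 -1.52 -0.01  1.66  0.12  2.77]
(580, 480, 3)
```

View pics/e.png

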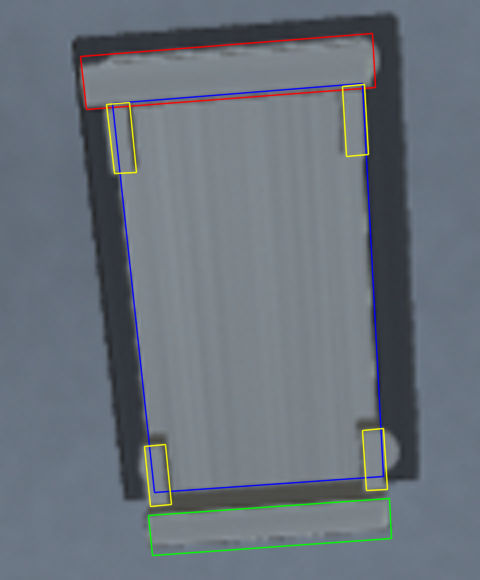

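Request:
{"fn": "arm_command", "kwargs": {
  "increments": [
    [1,-0.037,0.0052,0.002,0,0,0.26],
    [1,-0.037,0.0054,0.002,0,0,0.26],
    [1,-0.037,0.0056,0.002,0,0,0.26],
    [1,-0.037,0.0058,0.002,0,0,0.26],
    [1,-0.037,0.006,0.002,0,0,0.26]
  ]
}}

```text
t: 2.72
tcp_pos: [0.5115, 0.0347, 0.2701]
tcp_rot: [-2.509, -1.889, -0.001]
contact_force: [0.6, -0.7, -0.2]
opening: 0.0852
finger_force: 0.0
```

Request:
{"fn": "arm_command", "kwargs": {
  "increments": [
    [1,-0.037,0.006,0.002,0,0,0.26],
    [1,-0.037,0.0062,0.002,0,0,0.26],
    [1,-0.037,0.0064,0.002,0,0,0.26],
    [1,-0.037,0.0066,0.002,0,0,0.26],
    [1,-0.037,0.0068,0.002,0,0,0.26]
  ]
}}

```text
t: 3.13
tcp_pos: [0.4893, -0.1517, 0.2602]
tcp_rot: [-2.531, -1.86, -0.002]
contact_force: [0.7, -0.5, -0.2]
opening: 0.0855
finger_force: 0.0
```

Request:
{"fn": "arm_command", "kwargs": {
  "increments": [
    [0.8,-0.037,0.007,0.002,0,0,0.26],
    [0.8,0,0,0,0,0,0],
    [0.8,0,0,0,0,0,0]
  ]
}}

```text
t: 3.38
tcp_pos: [0.4845, -0.1902, 0.2582]
tcp_rot: [-2.541, -1.847, 0.0]
contact_force: [-0.2, 0.0, -0.4]
opening: 0.0769
finger_force: 0.0
```

The wrist view shows the rest with its tall plate at the top (335–442,150–172) and its low lip at the bottom (360–446,318–328). The model overlay fits within about 2 mm. Now I look at the stop.

Run:
```python
from rig import *;from h import *;import pickle
s=observe();p=read_camera("wrist");pickle.dump((s,p),open("stop1.pkl","wb"));c=cam(p,s)
o=outline_of(p,"length_stop");k=outline_of(p,"knob");b=outline_of(p,"setup_block")
pr=proj(c,[.4705,-.18,.022])[0];print("pred",pr,"tcp",s["tcp_pos"])
for n,L in(("ls",o),("knob",k),("sb",b)):
    for q in L[:4]:print(n,round(q["confidence"],2),np.round(q["rect"]))
q=min(o,key=lambda q:np.hypot(*(np.array(q["rect"][:2])-pr)))
D=pickle.load(open("d.pkl","rb"));ct,cs=cam(D["top"]),cam(D["scene"])
W=(c,q["region"].astype(float));V=[(ct,D["top","length_stop"][2]["region"].astype(float)),(cs,D["scene","length_stop"][2]["region"].astype(float))]
p0=[.4705,-.18,0,-1.885]
f1,e1=fit([W],stop(),p0);print("wrist",np.round(f1,4),e1)
f2,e2=fit([W]+V,stop(),p0);print("all",np.round(f2,4),e2)
im=p["color"][:,:,::-1].copy()
for P in stop():
    P=P@R.from_euler("z",f2[3]).as_matrix().T+f2[:3]
    cv2.polylines(im,[cv2.convexHull(proj(c,P).astype(np.float32)).round().astype(int)],True,(0,0,255),1)
im[...,1][q["region"]]=np.minimum(255,im[...,1][q["region"]].astype(int)+40)
cv2.imwrite("pics/f.png",cv2.resize(im,(800,600)))
```

```text
pred [271.82217377 170.62489946] tcp [ 0.48454833 -0.19019145  0.25815433]
ls 0.85 [156. 277. 101. 118.]
ls 0.72 [270. 198.  46. 139.]
ls 0.71 [378. 316. 101. 103.]
knob 0.69 [417. 283.  30.  30.]
knob 0.64 [271. 242.  19.  47.]
sb 0.76 [395. 164.  59.  88.]
wrist [ 0.4687 -0.179   0.0019 -1.8624] 0.057425153095940096
all [ 4.6920e-01 -1.7930e-01 -4.0000e-04 -1.8777e+00] 0.1107127812335853
```

View pics/f.png

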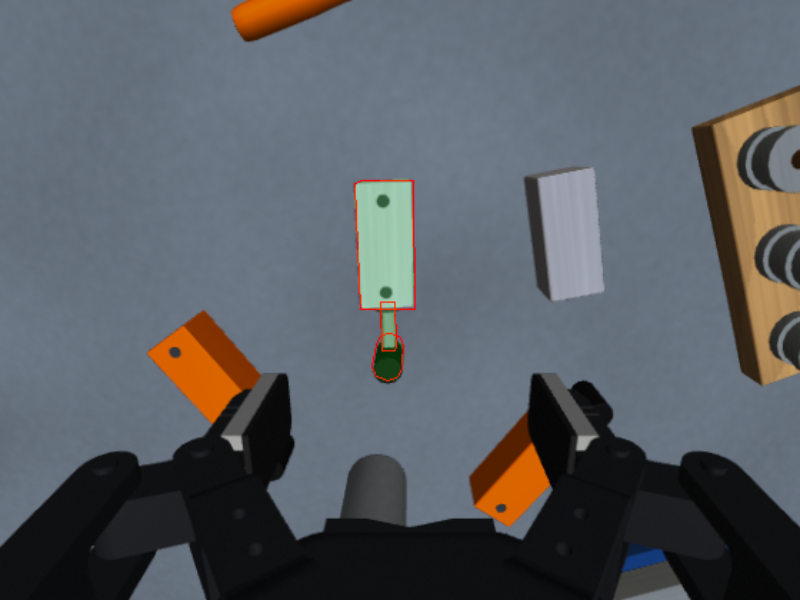

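The stop is at (385,245) with its knob at (388,362), and the model outline matches well. Next is the descent.

```bash
python3 plan.py 0.4655 -0.1905 0.010 -17 8 0.8
```

```text
t 3.58 tcp [ 0.4856 -0.1871  0.2581] n 8 end [ 0.4656 -0.1905  0.01  ]
[[0.8, -0.0012, -0.0023, 0.031, -0.0, -0.01, -0.08], [0.8, -0.0012, -0.0023, 0.031, -0.0, -0.01, -0.08], [0.8, -0.0012, -0.0022, 0.031, -0.0, -0.01, -0.08], [0.8, -0.0012, -0.0023, 0.031, -0.0, -0.01, -0.08], [0.8, -0.0011, -0.0023, 0.031, -0.01, -0.0, -0.08]]
[[0.8, -0.0012, -0.0022, 0.031, -0.0, -0.01, -0.08], [0.8, -0.0011, -0.0023, 0.0311, -0.01, -0.0, -0.08], [0.8, -0.0011, -0.0022, 0.031, -0.0, -0.01, -0.07]]
```

Request:
{"fn": "arm_command", "kwargs": {
  "increments": [
    [0.8,-0.0012,-0.0023,0.031,0,0,-0.08],
    [0.8,-0.0012,-0.0023,0.031,0,0,-0.08],
    [0.8,-0.0012,-0.0023,0.031,0,0,-0.08],
    [0.8,-0.0012,-0.0023,0.031,0,0,-0.08],
    [0.8,-0.0012,-0.0023,0.031,0,0,-0.08]
  ]
}}

```text
t: 4.0
tcp_pos: [0.4728, -0.1897, 0.102]
tcp_rot: [-2.53, -1.863, -0.001]
contact_force: [0.6, 0.9, 1.2]
opening: 0.0769
finger_force: 0.0
```

Request:
{"fn": "arm_command", "kwargs": {
  "increments": [
    [0.8,-0.0012,-0.0023,0.031,0,0,-0.08],
    [0.8,-0.001,-0.0023,0.031,0,0,-0.08],
    [0.8,-0.001,-0.002,0.031,0,0,-0.08],
    [0.8,0,0,0,0,0,0],
    [0.8,0,0,0,0,0,0]
  ]
}}

```text
t: 4.42
tcp_pos: [0.4644, -0.1913, 0.0097]
tcp_rot: [-2.525, -1.864, 0.002]
contact_force: [0.9, -0.8, -0.1]
opening: 0.0765
finger_force: 0.0
```

Request:
{"fn": "arm_command", "kwargs": {
  "increments": [
    [0.1,0,0,0,0,0,0],
    [-0.2,0,0,0,0,0,0],
    [-0.3,0,0,0,0,0,0],
    [-0.3,0,0,0,0,0,0],
    [-0.3,0,0,0,0,0,0]
  ],
  "grip_force": 60
}}

```text
t: 4.83
tcp_pos: [0.4657, -0.1925, 0.0121]
tcp_rot: [2.528, 1.864, 0.003]
contact_force: [-3.2, 1.6, 10.3]
opening: 0.0434
finger_force: 61.0
```

Request:
{"fn": "arm_command", "kwargs": {
  "increments": [
    [-0.3,0,0,-0.01,0,0,0],
    [-0.3,0,0,-0.03,0,0,0],
    [-0.3,0,0,-0.035,0,0,0],
    [-0.3,0,0,-0.04,0,0,0],
    [-0.3,0,0,-0.04,0,0,0]
  ]
}}

```text
t: 5.25
tcp_pos: [0.4637, -0.1923, 0.1671]
tcp_rot: [-2.528, -1.862, 0.002]
contact_force: [1.4, 0.0, -7.4]
opening: 0.0435
finger_force: 64.8
```

```bash
python3 plan.py 0.5327 0.209 0.27 -11.6 14 -0.3
```

```text
t 5.25 tcp [ 0.4637 -0.1923  0.1671] n 14 end [0.5327 0.2091 0.27  ]
[[-0.3, 0.0288, -0.0038, -0.0073, -0.01, -0.0, -0.4], [-0.3, 0.0289, -0.0036, -0.0073, -0.01, -0.0, -0.4], [-0.3, 0.0289, -0.0034, -0.0074, -0.01, -0.0, -0.4], [-0.3, 0.0289, -0.0032, -0.0073, -0.01, -0.0, -0.4], [-0.3, 0.0289, -0.003, -0.0074, -0.01, -0.0, -0.4]]
[[-0.3, 0.029, -0.0028, -0.0073, -0.01, -0.0, -0.41], [-0.3, 0.029, -0.0026, -0.0074, -0.01, -0.0, -0.4], [-0.3, 0.029, -0.0024, -0.0073, -0.0, -0.0, -0.41], [-0.3, 0.029, -0.0022, -0.0074, -0.01, -0.0, -0.4], [-0.3, 0.029, -0.0019, -0.0073, -0.0, -0.0, -0.41]]
[[-0.3, 0.029, -0.0017, -0.0074, -0.01, -0.0, -0.4], [-0.3, 0.029, -0.0016, -0.0073, -0.0, -0.0, -0.41], [-0.3, 0.0291, -0.0013, -0.0074, -0.01, -0.0, -0.4], [-0.3, 0.0291, -0.0012, -0.0073, -0.0, -0.0, -0.41]]
```

Request:
{"fn": "arm_command", "kwargs": {
  "increments": [
    [-0.3,0.0288,-0.0038,-0.0073,0,0,-0.4],
    [-0.3,0.0289,-0.0036,-0.0073,0,0,-0.4],
    [-0.3,0.0289,-0.0034,-0.0073,0,0,-0.4],
    [-0.3,0.0289,-0.0032,-0.0073,0,0,-0.4],
    [-0.3,0.0289,-0.003,-0.0073,0,0,-0.4]
  ]
}}

```text
t: 5.67
tcp_pos: [0.4885, -0.0479, 0.2026]
tcp_rot: [-2.496, -1.907, -0.0]
contact_force: [0.3, -0.1, -7.9]
opening: 0.0431
finger_force: 64.9
```

Request:
{"fn": "arm_command", "kwargs": {
  "increments": [
    [-0.3,0.029,-0.0028,-0.0073,0,0,-0.4],
    [-0.3,0.029,-0.0026,-0.0073,0,0,-0.4],
    [-0.3,0.029,-0.0024,-0.0073,0,0,-0.4],
    [-0.3,0.029,-0.0022,-0.0073,0,0,-0.4],
    [-0.3,0.029,-0.002,-0.0073,0,0,-0.4]
  ]
}}

```text
t: 6.08
tcp_pos: [0.5128, 0.0952, 0.239]
tcp_rot: [-2.462, -1.95, 0.001]
contact_force: [0.5, -0.6, -8.5]
opening: 0.0431
finger_force: 64.9
```

Request:
{"fn": "arm_command", "kwargs": {
  "increments": [
    [-0.3,0.029,-0.0017,-0.0073,0,0,-0.4],
    [-0.3,0.029,-0.0015,-0.0073,0,0,-0.4],
    [-0.3,0.029,-0.0013,-0.0073,0,0,-0.4],
    [-0.3,0.029,-0.0012,-0.0073,0,0,-0.4],
    [-0.3,0,0,0,0,0,0]
  ]
}}

```text
t: 6.5
tcp_pos: [0.5334, 0.2169, 0.2689]
tcp_rot: [-2.424, -1.994, -0.008]
contact_force: [0.5, 2.0, -7.5]
opening: 0.0432
finger_force: 65.1
```

Request:
{"fn": "arm_command", "kwargs": {
  "increments": [
    [-0.3,0,0,0,0,0,0],
    [-0.3,0,0,0,0,0,0],
    [-0.3,0,0,0,0,0,0]
  ]
}}

```text
t: 6.75
tcp_pos: [0.5331, 0.2067, 0.2673]
tcp_rot: [2.437, 1.983, -0.002]
contact_force: [-0.4, -0.1, -7.9]
opening: 0.0432
finger_force: 65.0
```

Run:
```python
from rig import *;from h import *;import pickle
s=observe();p=read_camera("wrist");sc=read_camera("scene");tp=read_camera("top")
pickle.dump((s,p,sc,tp),open("hold.pkl","wb"));print(s["t"],s["tcp_pos"],observe()["tcp_pos"],R.from_rotvec(s["tcp_rot"]).as_matrix()[:2,1])
a=cv2.resize(p["color"],(560,420));b=cv2.resize(sc["color"][110:290,320:460],(240,309))
c=cv2.resize(tp["color"][160:250,130:240],(240,196))
im=np.zeros((505,800,3),np.uint8);im[:420,:560]=a;im[:309,560:]=b;im[309:,560:]=c
cv2.imwrite("pics/g.png",im[:,:,::-1])
```

```text
6.75 [0.53311847 0.20674443 0.26732834] [0.53357969 0.20724329 0.26746662] [ 0.97909933 -0.20338092]
```

View pics/g.png

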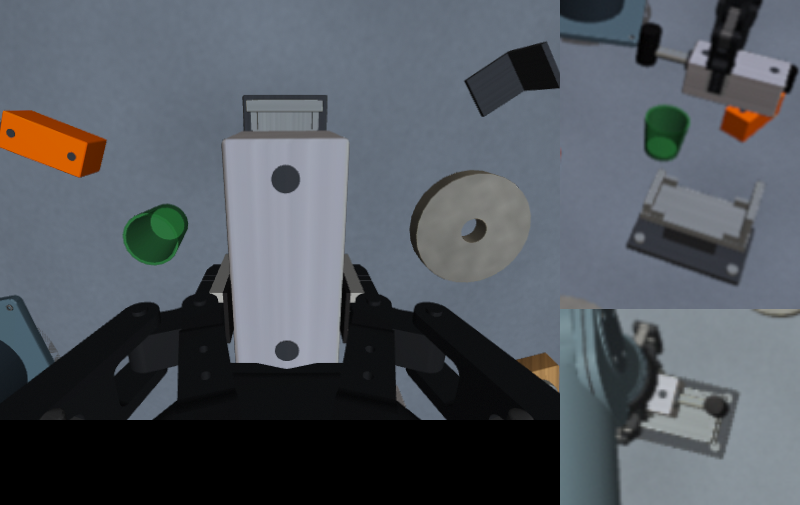

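The wrist picture shows the held block's rear top edge at row 140 (columns 223–349). The rest's tall plate is beyond it at (246–324, 98–110), in line with the block.

Run:
```python
from h import *;import pickle
s,p,sc,tp=pickle.load(open("hold.pkl","rb"));c=cam(p,s)
Rt=R.from_rotvec(s["tcp_rot"]).as_matrix();t=np.array(s["tcp_pos"])
for zt in(-.032,-.030,-.034):
    # block rear top edge: plane tool z=zt
    uv=np.array([(223,140),(349,140)]);v=ray(c,uv)@Rt;o=(c["o"]-t)@Rt
    P=o+v*((zt-o[2])/v[:,2])[:,None];print("rear edge tool",np.round(P,4))
g=cv2.cvtColor(p["color"],cv2.COLOR_RGB2GRAY).astype(int)
print("col285",g[88:146,260].tolist());print("row104",g[104,236:256].tolist(),g[104,314:334].tolist())
for uv in[(246,99),(324,99),(246,110),(324,110)]:print("plate top",uv,np.round(onz(c,uv,.11)[0],4))
q=np.array([.5355,.2225,0,-1.774]);
for n,P in(("plate outer",[(-.068,-.034,.11),(-.068,.034,.11)]),("plate inner",[(-.056,-.034,.11),(-.056,.034,.11)])):
    print(n,np.round(proj(c,np.array(P)@R.from_euler("z",q[3]).as_matrix().T+q[:3]),1))
```

```text
rear edge tool [[ 0.0637 -0.0208 -0.032 ]
 [ 0.0637  0.0219 -0.032 ]]
rear edge tool [[ 0.0635 -0.0211 -0.03  ]
 [ 0.0635  0.0222 -0.03  ]]
rear edge tool [[ 0.0639 -0.0204 -0.034 ]
 [ 0.0639  0.0215 -0.034 ]]
col285 [111, 111, 111, 111, 110, 110, 103, 52, 52, 52, 50, 71, 130, 130, 129, 128, 126, 125, 125, 125, 125, 127, 120, 100, 108, 130, 129, 129, 128, 129, 129, 128, 129, 128, 129, 129, 129, 129, 129, 129, 128, 129, 124, 105, 92, 93, 95, 95, 93, 95, 116, 147, 160, 159, 159, 159, 158, 157]
row104 [109, 109, 109, 109, 109, 108, 77, 43, 51, 57, 108, 126, 127, 126, 127, 126, 126, 126, 126, 126] [127, 127, 127, 127, 127, 127, 127, 127, 101, 45, 54, 53, 57, 87, 111, 112, 112, 112, 113, 112]
plate top (246, 99) [0.5156 0.2952 0.11  ]
plate top (324, 99) [0.583  0.2812 0.11  ]
plate top (246, 110) [0.5134 0.2861 0.11  ]
plate top (324, 110) [0.5814 0.272  0.11  ]
plate outer [[246.1  98. ]
 [323.3  97.9]]
plate inner [[246.6 112.1]
 [322.9 112.1]]
```

```bash
python3 plan.py 0.5326 0.2091 0.080 -11.65 8 -0.3
```

```text
t 6.9 tcp [0.5336 0.2072 0.2675] n 8 end [0.5326 0.2091 0.08  ]
[[-0.3, 0.0002, -0.0002, 0.0234, -0.0, 0.0, -0.01], [-0.3, 0.0002, -0.0002, 0.0234, -0.0, 0.0, -0.01], [-0.3, 0.0002, -0.0001, 0.0234, -0.0, 0.0, -0.01], [-0.3, 0.0002, -0.0002, 0.0235, -0.0, 0.0, -0.01], [-0.3, 0.0002, -0.0001, 0.0234, -0.01, 0.01, -0.01]]
[[-0.3, 0.0002, -0.0002, 0.0235, -0.0, 0.0, -0.01], [-0.3, 0.0002, -0.0001, 0.0234, -0.01, 0.01, -0.01], [-0.3, 0.0003, -0.0002, 0.0235, -0.0, 0.0, -0.0]]
```

Request:
{"fn": "arm_command", "kwargs": {
  "increments": [
    [-0.3,0.0002,-0.0002,0.0234,0,0,0],
    [-0.3,0.0002,-0.0002,0.0234,0,0,0],
    [-0.3,0.0002,-0.0002,0.0234,0,0,0],
    [-0.3,0.0002,-0.0002,0.0234,0,0,0],
    [-0.3,0.0002,-0.0001,0.0234,0,0,0]
  ]
}}

```text
t: 7.32
tcp_pos: [0.5332, 0.2091, 0.1496]
tcp_rot: [2.436, 1.984, 0.001]
contact_force: [0.2, -0.0, -8.2]
opening: 0.0434
finger_force: 65.1
```

Request:
{"fn": "arm_command", "kwargs": {
  "increments": [
    [-0.3,0.0002,-0.0002,0.0234,0,0,0],
    [-0.3,0.0002,-0.0002,0.0234,0,0,0],
    [-0.3,0.0002,-0.0002,0.0234,0,0,0],
    [-0.3,0,0,0,0,0,0],
    [-0.3,0,0,0,0,0,0]
  ]
}}

```text
t: 7.73
tcp_pos: [0.532, 0.2095, 0.0798]
tcp_rot: [-2.435, -1.984, 0.004]
contact_force: [0.4, -0.0, -7.2]
opening: 0.0429
finger_force: 64.9
```

Request:
{"fn": "arm_command", "kwargs": {
  "increments": [
    [-0.3,0,0,0.002,0,0,0],
    [-0.3,0,0,0.002,0,0,0],
    [-0.3,0,0,0.001,0,0,0],
    [-0.3,0,0,0,0,0,0],
    [-0.3,0,0,0,0,0,0]
  ]
}}

```text
t: 8.15
tcp_pos: [0.533, 0.2104, 0.0759]
tcp_rot: [2.435, 1.985, 0.001]
contact_force: [-0.4, 0.0, -7.5]
opening: 0.0434
finger_force: 65.0
```

Request:
{"fn": "arm_command", "kwargs": {
  "increments": [
    [-0.3,0,0,0.001,0,0,0],
    [-0.3,0,0,0.001,0,0,0],
    [-0.3,0,0,0.001,0,0,0],
    [-0.3,0,0,0,0,0,0]
  ]
}}

```text
t: 8.48
tcp_pos: [0.5327, 0.2103, 0.0723]
tcp_rot: [2.435, 1.985, 0.0]
contact_force: [-0.3, 0.1, -8.1]
opening: 0.0434
finger_force: 65.2
```

Request:
{"fn": "arm_command", "kwargs": {
  "increments": [
    [-0.3,0,0,0.001,0,0,0],
    [-0.3,0,0,0,0,0,0]
  ]
}}

```text
t: 8.65
tcp_pos: [0.5328, 0.2103, 0.0722]
tcp_rot: [-2.435, -1.985, -0.0]
contact_force: [-3.3, -0.2, 3.4]
opening: 0.0431
finger_force: 66.3
```

Contact came at the expected height, so I release and lift off.

Request:
{"fn": "arm_command", "kwargs": {
  "increments": [
    [0.2,0,0,0,0,0,0],
    [0.6,0,0,0,0,0,0],
    [0.7,0,0,0,0,0,0],
    [0.7,0,0,0,0,0,0],
    [0.7,0,0,-0.002,0,0,0]
  ]
}}

```text
t: 9.07
tcp_pos: [0.5328, 0.2102, 0.0732]
tcp_rot: [2.435, 1.985, 0.0]
contact_force: [-0.1, 0.5, 0.5]
opening: 0.0728
finger_force: 0.0
```

Request:
{"fn": "arm_command", "kwargs": {
  "increments": [
    [0.7,0,0,-0.01,0,0,0],
    [0.7,0,0,-0.03,0,0,0],
    [0.7,0,0,-0.035,0,0,0],
    [0.7,0,0,-0.03,0,0,0],
    [0.7,0,0,-0.02,0,0,0]
  ]
}}

```text
t: 9.48
tcp_pos: [0.534, 0.2103, 0.2022]
tcp_rot: [2.435, 1.984, 0.006]
contact_force: [0.5, 0.1, -1.2]
opening: 0.0723
finger_force: 0.0
```

Request:
{"fn": "arm_command", "kwargs": {
  "increments": [
    [0.7,-0.02,0,-0.01,0,0,0],
    [0.7,-0.02,0,0,0,0,0],
    [0.7,-0.015,0,0,0,0,0],
    [0.7,0,0,0,0,0,0],
    [0.7,0,0,0,0,0,0]
  ]
}}

```text
t: 9.9
tcp_pos: [0.5214, 0.1558, 0.2084]
tcp_rot: [-2.436, -1.983, -0.0]
contact_force: [-0.1, 0.3, 0.1]
opening: 0.0726
finger_force: 0.0
```

```bash
cat > look.py <<'E'
import sys
from rig import *;from h import *;import pickle
d=float(sys.argv[1]);s=observe();p=read_camera("wrist");sc=read_camera("scene")
c=cam(p,s);cs=cam(sc);print(s["t"],np.round(s["tcp_pos"],4))
q=np.array([.5357,.2225,.06,-1.774]);V=[]
for n,cc,pp in(("w",c,p),("s",cs,sc)):
    o=outline_of(pp,"length_stop");pr=proj(cc,q[:3]+[0,0,.02])[0]
    for r in o:print(n,round(r["confidence"],2),np.round(r["rect"]),np.round(pr))
    if o:
        r=min(o,key=lambda r:np.hypot(*(np.array(r["rect"][:2])-pr)));V.append((cc,r["region"].astype(float)))
        f,e=fit([V[-1]],stop(d),q);print(n,"stop",np.round(f,4),round(e,3))
im=np.zeros((420,800,3),np.uint8);im[:,:560]=p["color"];im[:309,560:]=cv2.resize(sc["color"][150:330,320:460],(240,309))
cv2.imwrite(sys.argv[2],im[:,:,::-1])
E
python3 look.py 0 pics/h.png
```

```text
9.9 [0.5214 0.1558 0.2084]
w 0.9 [287. 151.  62. 217.] [286. 117.]
w 0.68 [ 36. 102.  71.  73.] [286. 117.]
w stop [ 0.536   0.2234  0.0628 -1.7644] 0.038
s 0.81 [229. 149.  55.  22.] [402. 227.]
s 0.8 [393. 223.  79.  44.] [402. 227.]
s 0.67 [205. 235.  47.  36.] [402. 227.]
s 0.66 [437. 169.  43.  49.] [402. 227.]
s 0.65 [144. 201.  30.  46.] [402. 227.]
s stop [ 0.537   0.2227  0.0606 -1.7446] 0.098
```

View pics/h.png

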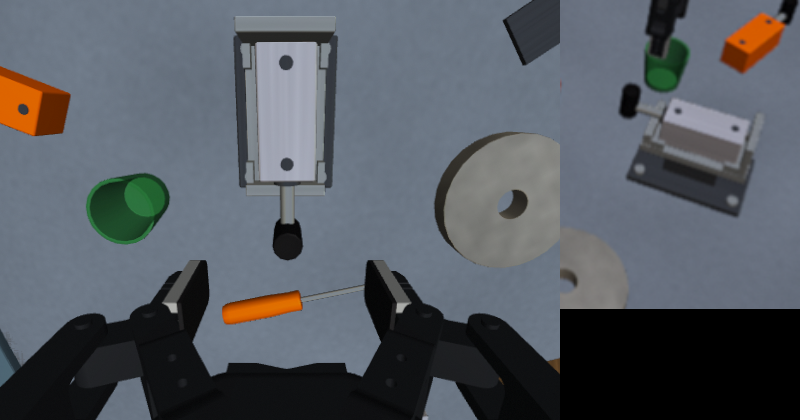

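The block is seated between the lugs with the knob (287,243) out over the lip and the rod in. Next is the knob.

```bash
python3 plan.py 0.5174 0.1312 0.080 -11.5 6 0.4
```

```text
t 10.1 tcp [0.5215 0.1575 0.208 ] n 6 end [0.5174 0.1312 0.08  ]
[[0.4, -0.0044, 0.0002, 0.0213, -0.0, -0.0, -0.01], [0.4, -0.0044, 0.0002, 0.0213, -0.0, -0.0, -0.01], [0.4, -0.0045, 0.0002, 0.0213, -0.01, -0.0, -0.0], [0.4, -0.0044, 0.0002, 0.0214, -0.0, -0.0, -0.01], [0.4, -0.0045, 0.0002, 0.0213, -0.01, -0.0, -0.0]]
[[0.4, -0.0044, 0.0003, 0.0214, -0.0, -0.0, -0.01]]
```

Request:
{"fn": "arm_command", "kwargs": {
  "increments": [
    [0.4,-0.015,0.0006,0.01,0,0,0],
    [0.4,-0.0117,0.0007,0.02,0,0,0],
    [0.4,0,0,0.025,0,0,0],
    [0.4,0,0,0.028,0,0,0],
    [0.4,0,0,0.025,0,0,0]
  ]
}}

```text
t: 10.52
tcp_pos: [0.5174, 0.1307, 0.0988]
tcp_rot: [-2.434, -1.986, -0.0]
contact_force: [0.4, 0.1, -0.2]
opening: 0.0592
finger_force: 0.0
```

Request:
{"fn": "arm_command", "kwargs": {
  "increments": [
    [0.4,0,0,0.02,0,0,0],
    [0.4,0,0,0,0,0,0],
    [0.4,0,0,0,0,0,0]
  ]
}}

```text
t: 10.77
tcp_pos: [0.5169, 0.1302, 0.0796]
tcp_rot: [-2.434, -1.985, 0.003]
contact_force: [-0.1, -0.6, 1.4]
opening: 0.0599
finger_force: 0.0
```

Request:
{"fn": "arm_command", "kwargs": {
  "increments": [
    [0,0,0,0,0,0,0],
    [-0.4,0,0,0,0,0,0],
    [-0.6,0,0,0,0,0,0],
    [-0.7,0,0,0,0,0,0],
    [-0.7,0,0,0,0,0,0]
  ],
  "grip_force": 50
}}

```text
t: 11.18
tcp_pos: [0.5183, 0.1303, 0.0815]
tcp_rot: [2.435, 1.985, 0.003]
contact_force: [-0.3, 0.0, 6.2]
opening: 0.0231
finger_force: 48.6
```

Request:
{"fn": "arm_command", "kwargs": {
  "increments": [
    [-0.7,0,0,-0.0015,0,0,0],
    [-0.7,0,0,0,0,0,0]
  ]
}}

```text
t: 11.35
tcp_pos: [0.5177, 0.1304, 0.0822]
tcp_rot: [2.435, 1.985, 0.002]
contact_force: [0.5, 0.9, -4.2]
opening: 0.0227
finger_force: 49.2
```

Request:
{"fn": "arm_command", "kwargs": {
  "increments": [
    [-0.7,0,0,0.0006,0,0,0],
    [-0.7,-0.003,0,0,0,0,0],
    [-0.7,-0.004,0,0,0,0,0],
    [-0.7,-0.004,0,0,0,0,0],
    [-0.7,-0.004,0,0,0,0,0]
  ]
}}

```text
t: 11.77
tcp_pos: [0.5152, 0.117, 0.0817]
tcp_rot: [-2.433, -1.986, -0.004]
contact_force: [1.4, 5.7, 1.2]
opening: 0.0228
finger_force: 49.7
```

Pulling takes about 6 N, as expected. I continue straight along -x of the tool.

Request:
{"fn": "arm_command", "kwargs": {
  "increments": [
    [-0.7,-0.004,0,0,0,0,0],
    [-0.7,-0.004,0,0,0,0,0],
    [-0.7,-0.004,0,0,0,0,0],
    [-0.7,-0.004,0,0,0,0,0],
    [-0.7,0,0,0,0,0,0]
  ]
}}

```text
t: 12.18
tcp_pos: [0.512, 0.1004, 0.0816]
tcp_rot: [-2.435, -1.985, -0.004]
contact_force: [2.2, 3.5, 1.6]
opening: 0.0226
finger_force: 49.6
```

Request:
{"fn": "arm_command", "kwargs": {
  "increments": [
    [-0.7,-0.004,0,0,0,0,0],
    [-0.7,-0.004,0,0,0,0,0],
    [-0.7,-0.002,0,0,0,0,0],
    [-0.7,0,0,0,0,0,0]
  ]
}}

```text
t: 12.52
tcp_pos: [0.5101, 0.0909, 0.0816]
tcp_rot: [-2.435, -1.985, -0.004]
contact_force: [2.7, 4.5, 0.3]
opening: 0.0227
finger_force: 49.6
```

Request:
{"fn": "arm_command", "kwargs": {
  "increments": [
    [-0.7,-0.003,0,0,0,0,0],
    [-0.7,-0.003,0,0,0,0,0],
    [-0.7,-0.001,0,0,0,0,0],
    [-0.7,0,0,0,0,0,0]
  ]
}}

```text
t: 12.85
tcp_pos: [0.5088, 0.0844, 0.0816]
tcp_rot: [-2.434, -1.985, -0.004]
contact_force: [2.7, 5.3, 0.7]
opening: 0.0223
finger_force: 49.6
```

Request:
{"fn": "arm_command", "kwargs": {
  "increments": [
    [-0.7,-0.0015,0,0,0,0,0],
    [-0.7,-0.001,0,0,0,0,0],
    [-0.7,0,0,0,0,0,0]
  ]
}}

```text
t: 13.1
tcp_pos: [0.5084, 0.0822, 0.0816]
tcp_rot: [-2.434, -1.986, -0.005]
contact_force: [2.1, 5.5, -0.1]
opening: 0.0227
finger_force: 49.6
```

Request:
{"fn": "arm_command", "kwargs": {
  "increments": [
    [-0.7,-0.0015,0,0,0,0,0],
    [-0.7,0,0,0,0,0,0]
  ]
}}

```text
t: 13.27
tcp_pos: [0.5081, 0.0808, 0.0816]
tcp_rot: [-2.434, -1.986, -0.005]
contact_force: [2.8, 6.1, -0.0]
opening: 0.0228
finger_force: 49.6
```

Request:
{"fn": "arm_command", "kwargs": {
  "increments": [
    [-0.7,-0.0015,0,0,0,0,0],
    [-0.7,0,0,0,0,0,0]
  ]
}}

```text
t: 13.43
tcp_pos: [0.5078, 0.0793, 0.0816]
tcp_rot: [-2.434, -1.986, -0.005]
contact_force: [3.4, 6.5, 0.3]
opening: 0.0228
finger_force: 49.6
```

```bash
python3 look.py 0.05 pics/i.png
```

```text
13.4333 [0.5078 0.0793 0.0816]
w 0.77 [283. 171. 131. 340.] [281. -88.]
w stop [ 0.5347  0.2182  0.0594 -1.7582] 0.038
s 0.82 [438. 171.  43.  45.] [402. 227.]
s 0.78 [229. 150.  52.  20.] [402. 227.]
s 0.77 [386. 226.  88.  42.] [402. 227.]
s stop [ 0.5362  0.2165  0.0609 -1.7523] 0.192
```

The block has slid about 5 mm, up against the lip, so the rod is near 47 mm. A little more travel should reach the stop.

Request:
{"fn": "arm_command", "kwargs": {
  "increments": [
    [-0.7,-0.0015,0,0,0,0,0],
    [-0.7,0,0,0,0,0,0]
  ]
}}

```text
t: 13.8
tcp_pos: [0.5076, 0.0786, 0.0816]
tcp_rot: [-2.433, -1.986, -0.006]
contact_force: [2.6, 7.8, 0.7]
opening: 0.0229
finger_force: 49.4
```

Request:
{"fn": "arm_command", "kwargs": {
  "increments": [
    [-0.7,-0.0015,0,0,0,0,0],
    [-0.7,0,0,0,0,0,0]
  ]
}}

```text
t: 13.97
tcp_pos: [0.5074, 0.0785, 0.0816]
tcp_rot: [-2.432, -1.986, -0.008]
contact_force: [3.4, 11.6, -2.3]
opening: 0.0229
finger_force: 49.3
```

Against the stop: the force is rising and the knob no longer advances. I relieve the pull and release.

Request:
{"fn": "arm_command", "kwargs": {
  "increments": [
    [-0.7,0.0022,0,0,0,0,0],
    [-0.7,0,0,0,0,0,0]
  ]
}}

```text
t: 14.13
tcp_pos: [0.5075, 0.0787, 0.0816]
tcp_rot: [-2.434, -1.986, -0.004]
contact_force: [2.8, 6.6, 0.2]
opening: 0.023
finger_force: 49.8
```

Request:
{"fn": "arm_command", "kwargs": {
  "increments": [
    [-0.3,0,0,0,0,0,0],
    [0,0,0,0,0,0,0],
    [0.3,0,0,0,0,0,0],
    [0.4,0,0,0,0,0,0],
    [0.4,0,0,0,0,0,0]
  ]
}}

```text
t: 14.55
tcp_pos: [0.5063, 0.0762, 0.0811]
tcp_rot: [2.435, 1.984, -0.001]
contact_force: [0.4, -0.7, -0.5]
opening: 0.0598
finger_force: 0.0
```

Request:
{"fn": "arm_command", "kwargs": {
  "increments": [
    [0.4,0,0,-0.01,0,0,0],
    [0.4,0,0,-0.03,0,0,0],
    [0.4,0,0,-0.035,0,0,0],
    [0.4,0,0,-0.035,0,0,0],
    [0.4,0,0,-0.03,0,0,0]
  ]
}}

```text
t: 14.97
tcp_pos: [0.5067, 0.0762, 0.224]
tcp_rot: [2.435, 1.984, 0.001]
contact_force: [1.6, -0.3, -0.9]
opening: 0.06
finger_force: 0.0
```

Request:
{"fn": "arm_command", "kwargs": {
  "increments": [
    [0.4,0,0,-0.01,0,0,0],
    [0.4,0,0,0,0,0,0],
    [0.4,0,0,0,0,0,0],
    [0.4,0,0,0,0,0,0]
  ]
}}

```text
t: 15.3
tcp_pos: [0.5055, 0.0767, 0.23]
tcp_rot: [-2.434, -1.985, 0.003]
contact_force: [-0.0, -0.5, -0.3]
opening: 0.0597
finger_force: 0.0
```

```bash
python3 look.py 0.05 pics/j.png
```

```text
15.3 [0.5055 0.0767 0.23  ]
w 0.81 [157. 405.  19.  30.] [286.  14.]
w 0.79 [287. 111.  62. 218.] [286.  14.]
w 0.69 [36. 29. 71. 58.] [286.  14.]
w stop [ 0.5349  0.2187  0.0618 -1.7607] 0.038
s 0.88 [379. 221.  94.  52.] [402. 227.]
s 0.73 [229. 153.  53.  25.] [402. 227.]
s 0.69 [142. 202.  25.  51.] [402. 227.]
s 0.6 [438. 170.  43.  44.] [402. 227.]
s stop [ 0.5374  0.2171  0.0619 -1.7735] 0.089
```

View pics/j.png

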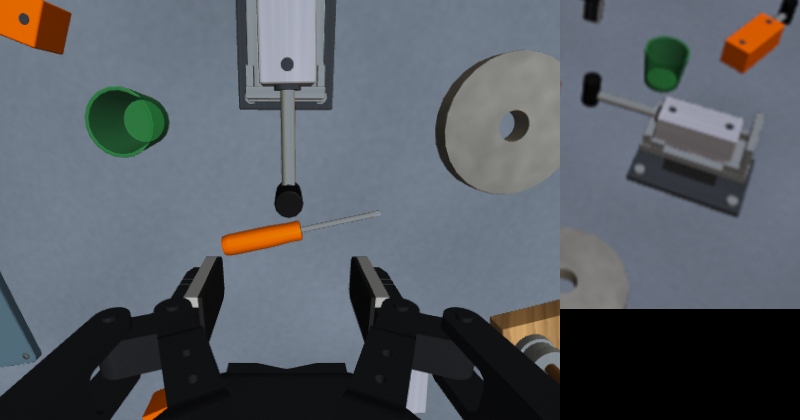

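The block is seated and the rod is well out, with the knob at (289,200). I'll check the rod length once before handing in.

Run:
```python
from rig import *;from h import *
s=observe();p=read_camera("wrist");sc=read_camera("scene");q=[.536,.2182,.0605,-1.77]
V=[]
for cc,pp in((cam(p,s),p),(cam(sc),sc)):
    pr=proj(cc,np.array([.5266,.17,.08]))[0]
    r=min(outline_of(pp,"length_stop"),key=lambda r:np.hypot(*(np.array(r["rect"][:2])-pr)));V.append((cc,r["region"].astype(float)))
for d in(.038,.042,.046,.05):print(d,[(np.round(f,4).tolist(),round(e,4)) for f,e in(fit([V[0]],stop(d),q),fit(V,stop(d),q))])
```

```text
0.038 [([0.5331, 0.2112, 0.0653, -1.7534], np.float64(0.095)), ([0.5335, 0.2137, 0.0598, -1.7531], np.float64(0.1477))]
0.042 [([0.534, 0.2137, 0.0642, -1.7599], np.float64(0.0707)), ([0.5335, 0.2141, 0.06, -1.7524], np.float64(0.1212))]
0.046 [([0.5343, 0.2161, 0.0624, -1.7585], np.float64(0.0516)), ([0.5338, 0.2155, 0.0591, -1.7534], np.float64(0.0941))]
0.05 [([0.5343, 0.2183, 0.0583, -1.7554], np.float64(0.0404)), ([0.5345, 0.2176, 0.0599, -1.7572], np.float64(0.0842))]
```

The best fit is 50 mm out, with the block about 5 mm from the middle of the rest. I'm handing it in.

```bash
python3 -c "
from rig import *;print(close_job())"
```

```text
the job is handed in; nothing more can be done
None
```

I set the length stop on the rest with its knob over the low lip, drew the rod out to its stop (about 50 mm by camera fit), released it and handed the job in; the block slid about 5 mm towards the lip, within the 10 mm limit, and no verdict came back.

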